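# Hang the cooling rack on its two hooks

### The arm

A 7-joint arm with a two-finger parallel gripper is mounted at the origin on the work surface. World frame = base frame: x ahead of the robot, y to its left, z up, the work surface at z = 0. Lengths are in m, angles in rad, forces in N, time in s.
With the tool pointing down it reaches from about 0.4 to 0.85 m from the base axis. Payload 4.4 kg.
Tool frame: the origin (TCP) lies between the finger pads; the fingertips stand 8 mm ahead of it and the grasp point (between the pads) lies 11 mm behind it; z points along the fingers, y is the line along which they close (so a half turn about z gives the same grasp; the last joint's range is limited). The gripper opens to 94 mm and grips with 3 to 60 N. Pads are 16 mm wide; open, the fingers measure 119 mm over their backs; the gripper's body (75 mm by 177 mm) begins 78 mm behind the grasp point.
Start: joints at [-1.324, 0.628, 0.038, 1.517, -0.027, 0.996, -0.02], TCP at [0.2, 0.618, 0.213] pointing down, gripper open.
Joint ranges: [-3.06, 3.06], [-0.37, 2.12], [-1.25, 1.32], [0.18, 2.47], [-1.1, 4.24], [0.23, 1.98], [-2.94, 2.94]. Speed limits (rad/s): [2.57, 2.57, 3.14, 3.14, 3.14, 3.14, 3.14].

### API

Orientations are given as a unit quaternion [x, y, z, w].
In Python, from station import ctrl, optics, workorder gives the robot as it stands. The module is installed in compiled form; this text tells all that it offers.
- The arm moves only by the tool carry_out, never from a script. Its argument "series" is a list of rows, each an object of numbers: "x", "y", "z": the shift along the tool's x, y, z each as a share of 0.05 m, from -1 to 1; "rx", "ry", "rz": the turn, a rotation vector about the tool's x, y, z each as a share of pi rad, from -1 to 1. A call has 1 to 20 rows; each row shifts and turns the commanded pose from where the row before left it, along the tool's axes as they then stand; what a row does not reach is not made up. A row lasts 1/10 s, in which the tool goes at most 50 mm and 8.59 degrees, less where a joint would pass 70% of its speed; a pose out of reach is approached as far as the arm can. A call with a number of a shift or a turn outside -1 to 1 is refused whole. A call with a gripper value outside its range is refused whole. "fingers" is the gripper command: -1 is shut, 1 is fully open, values between are in proportion, set as the call begins (left out, the last holds). The fingers move at their own pace and stop on an object; "squeeze" is the grip in N (left out, the last holds). Time passes only in rows, so rows that do not move let the fingers close. It gives the time, the measured TCP pose, the force, the opening and the grip force at its end, in the units of the state.
- ctrl.observe(): the state, without advancing time (a new reading comes with each control period).
- optics.camera(name): name is "scene" or "side" or "wrist"; returns a dict with "pixels" (480x640x3 uint8, red, green, blue), "intrinsics" (3x3 intrinsics, pixels), "R" (3x3) and "t" (3): a world point X has camera coordinates R X + t. Camera axes: x right, y down, z forward; pixel columns grow to the right and rows downward; lengths in m; the calibration is good to about 2 mm. The wrist camera is an equidistant fisheye: a pixel r from the principal point sees the ray r / f radians off the axis. A picture is of the moment at which its call begins. There is no depth.
- workorder.sign_off(): hands the job in; it is judged then, once.
Trained networks look in a picture, given as the dict that the camera call returned (one of the last four; its "shot" number tells which), for a name from the list of things; names that differ only in an ending like _2 or _b are one class to them, and where a whole thing is asked for, a point or a joint stands for the part that bears it (a point fixed in the world has none). Each returns a list of dicts, best first, with "p" (0 to 1); they miss things now and then, are a little off and sometimes report something else, mostly with a low value. They report only what shows in the picture. A call takes as long as a camera call. They do not tell look-alikes from the thing itself.
- optics.find_in(picture, label): "rect" ([left, top, right, bottom] in pixels, round what is visible of it).
- optics.pinpoint(picture, label): "uv" ([column, row] in pixels: a listed point, or the origin of a listed thing).
The state is a dict: "time_s": time; "joint_pos": joint angles; "qd": joint speeds; "effort": joint torques, N m; "tool_pos": TCP position; "tool_rot": TCP orientation; "force": force on the tool from outside, world axes, zero at the start; "moment": the same for the moment, N m; "opening": opening from 0.0 (shut) to 1.0 (fully open); "grasp_force": force on a finger pad.
Only numpy, scipy, OpenCV 4.12 (cv2) and the standard library are available. Lean on these libraries where they do the work, as an engineer would, in place of code of your own. Each camera call takes 0.05 s, during which the arm holds its last target. There are 200 camera calls.

### The job

Lift the wire cooling rack out of its wooden holder by its wooden grip and hang it by its top bar on the two steel hooks of the stand. While still holding it, gently press it down (about 10 N in all, never as much as 20 N) to make sure that both hooks carry it, then let go and leave it hanging still; leave everything else on the worktop where it is.

Things in the scene. Friction and masses are not known exactly. Their poses are not given: they have to be found in the camera images.
- mixing_bowl: Heavy glass mixing bowl, 200 across, 85 high, on the far side; leave alone. Origin: centre of its underside.
- measuring_cup: White cup, 68 across, 50 high, between stand and holder on the robot's side; leave alone. Origin: centre of its underside.
- loaf_tin: Dark steel loaf tin 110 x 210 x 60 high; leave alone. Origin: centre of its underside.
- spice_jar: Small amber spice jar, 44 across, 75 high; leave alone. Origin: centre of its underside.
- spice_jar2: Small clear spice jar, 44 across, 75 high; leave alone. Origin: centre of its underside.
- carrot: Carrot lying on the worktop, 144 long, up to 32 thick; leave alone. Origin: on the worktop below one end; the carrot extends from there along its own -y.
- rack: Steel wire cooling rack, upright in the holder, 280-420 g, same from both faces. Origin: middle of its underside; y along its width, z up. Frame 240 wide x 130 high of 8 mm square bars (top bar z 122-130). Upright 4 mm wires at y +-19, +-56; cross wires at z 22, 42. So each end has an opening for a hook: |y| 58 to 112, z 44 to 122.
- grip_mid (a point): In the rack's wooden grip, midway along it, 176 mm above the rack's origin: a block 80 long (rack's y), 14 thick (x), z 153 to 190, with a flange 34 wide (x) under it (z 147 to 153); take the block from above, fingertips just above the flange. Held lightly (about 12 N) the rack rolls between the fingers when one end is pushed up by 3 to 4 N; held at 25 N it resists more strongly, up to 8 N or so.
- bar_mid (a point): Middle of the underside of the rack's top bar, 122 mm above the rack's origin; same axes. This underside rests on the hooks, 85 mm either side of this point.
- stand: Fixed wooden stand. Origin on the worktop below the middle of its board's front face; x out of the front, the way the hooks stick out (away from the robot), y along the board, z up. Board 300 wide (y), 14 thick (x -14 to 0), top edge at z 165; foot plate 14 thick, x -50 to 70. Hooks at y +85 and -85. Nothing but the hooks stands in front of the board.
- hang_point (a point): Point fixed on the stand, at x 13, y 0, z 150 mm in its axes: midway between the hooks, in the middle of their slots' depth. A hung rack has its bar_mid here to within 8 mm along x and 26 mm along y, and 0 to 16 mm higher (midway between the two slot floors). The tips must first pass through the rack's end openings from the front, then the rack is let down.
- hook_left: Steel hook at y +85 of the stand; origin on the board's face, 150 above the worktop; stand's axes. Mounting plate x 0-4; upturned arm 10 wide, 8 thick: floor x 4 to 22, tip x 22 to 29 rising 34 above the floor, so an 18 mm slot. The arm is clamped by hand, stiffly: its floor lies 0 to 16 mm above this origin, differently on the two hooks; not measured, to be felt or seen.
- hook_right: The other hook, the same, at y -85 of the stand. Its arm height is set separately (floor 0 to 16 mm above this origin, not measured, stiff).
- holder: Fixed wooden holder. Origin on the worktop at its middle, same axes as the rack at the start. Base 100 (x) x 240 (y) x 12 thick, on which the rack stands; cheeks at y +-100, up to z 57, form a slot 11 mm wide: lift the rack more than 50 mm straight up to clear.
Mind the look-alikes: they are no part of the job. Of the things shaped like the rack, the steel one is meant.

How it is judged:
By the outcome, as a careful person would: the job done as asked, in the order asked, and still so for the second after the job is handed in, with the robot touching nothing.
It also fails if it takes over 70 s, if anything falls off the work surface, if the arm or the gripper's body presses on something with over 40 N, if the wrist force passes 120 N, or if a joint passes its speed limit or range.

## Working session

There is one attempt and no reset: what is moved stays moved. The work goes in short steps, Python scripts to look and compute and a tool call to move; the robot and the scene stay as the last step left them, time stands still between calls to the robot, and variables do not carry over. Pictures are saved under pics/ and viewed, at most 10 in all, crops included, and the job is handed in when it is done.

Besides the shell and the picture viewer there is one more tool, called after "Request:" as name([rows], argument=value, ...), one row to a line, values as JSON. carry_out: Moves the arm, as the interface text tells. Its arguments: {"type":"object","properties":{"series":{"type":"array"},"fingers":{"type":"number"},"squeeze":{"type":"number"}},"required":["series"]}

```bash
mkdir -p pics; python3 - <<'E'
from station import ctrl, optics
import cv2
s=ctrl.observe(); print({k:s[k] for k in('time_s','tool_pos','tool_rot','force','opening')})
for n in("scene","side"):
    p=optics.camera(n); cv2.imwrite(f"pics/{n}1.png",p["pixels"][:,:,::-1])
    print(n,p["intrinsics"],p["R"],p["t"])
    for l in("rack","stand","holder","hook_left"):
        print(l,[(r["rect"],round(r["p"],2)) for r in optics.find_in(p,l)][:4])
    for l in("rack","grip_mid","bar_mid","stand","hang_point","hook_left","hook_right","holder"):
        print(l,[(r["uv"],round(r["p"],2)) for r in optics.pinpoint(p,l)][:4])
E
```

```text
{'time_s': 0.0, 'tool_pos': array([0.19981798, 0.61787216, 0.21259983]), 'tool_rot': array([ 1.55767730e-01,  9.87793301e-01, -8.90139979e-04, -1.26570361e-04]), 'force': array([ 0.51097489,  0.56161782, -0.5952607 ]), 'opening': 1.0053667520175624}
scene [[551.22054869   0.         318.26670228]
 [  0.         551.22054869 237.09478427]
 [  0.           0.           1.        ]] [[-0.6836304   0.72982773  0.00097931]
 [ 0.57987573  0.54398401 -0.60648622]
 [-0.44316319 -0.41404454 -0.79509339]] [ 0.36772082 -0.22653337  1.52962249]
rack [([418.6, 229.9, 543.2, 281.9], 0.96), ([345.8, 252.5, 434.5, 358.2], 0.64)]
stand [([193.7, 150.6, 308.7, 277.3], 0.93)]
holder [([332.6, 271.0, 440.2, 376.5], 0.85)]
hook_left [([266.2, 197.8, 278.1, 217.5], 0.49)]
rack [([385.2, 320.1], 0.88), ([469.3, 281.3], 0.55)]
grip_mid [([493.5, 233.2], 0.7), ([393.1, 281.1], 0.58), ([177.6, 257.5], 0.41)]
bar_mid [([488.0, 246.7], 0.77), ([388.1, 291.8], 0.66)]
stand [([253.1, 226.9], 0.69), ([277.8, 305.8], 0.58), ([392.4, 277.4], 0.19)]
hang_point [([243.7, 188.6], 0.81)]
hook_left [([382.9, 324.7], 0.62
[... 375 characters left out ...]
388 -0.57601623]] [0.54665418 0.18377252 1.03971213]
rack [([272.3, 280.7, 334.0, 444.1], 0.88), ([175.6, 345.2, 205.4, 394.2], 0.25)]
stand [([299.8, 150.4, 374.5, 294.5], 0.97)]
holder [([250.7, 317.3, 357.3, 453.0], 0.82)]
hook_left [([325.1, 189.5, 339.8, 210.1], 0.48), ([274.7, 279.5, 335.3, 443.9], 0.48)]
rack [([306.9, 384.7], 0.92)]
grip_mid [([305.4, 301.8], 0.8), ([465.4, 371.1], 0.67)]
bar_mid [([306.3, 326.5], 0.94), ([460.2, 399.7], 0.94), ([197.7, 316.3], 0.45)]
stand [([345.7, 247.1], 0.93), ([267.6, 304.2], 0.54), ([190.9, 387.6], 0.16)]
hang_point [([337.3, 189.0], 0.57)]
hook_left [([341.8, 206.8], 0.57), ([267.6, 223.0], 0.56)]
hook_right []
holder [([304.3, 389.1], 0.63)]
```

View pics/scene1.png

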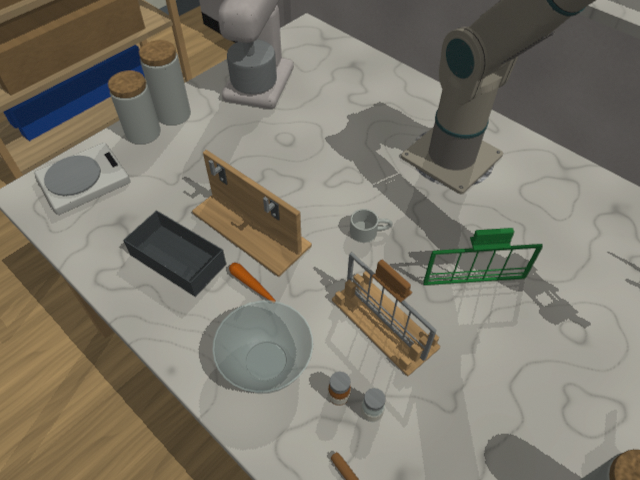

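View pics/side1.png

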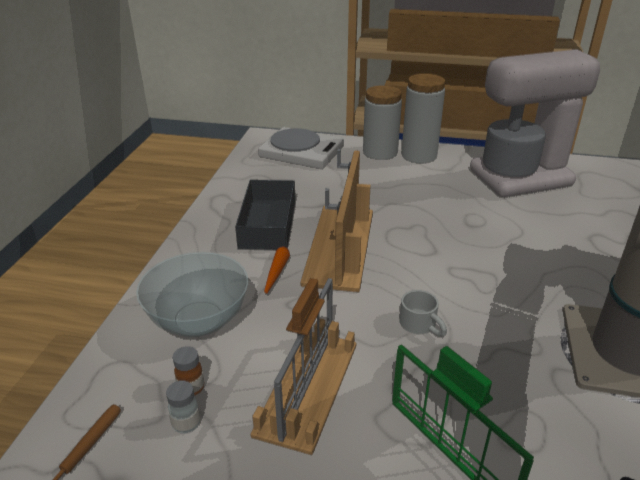

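```bash
cat > h.py <<'E'
import numpy as np, cv2
from scipy.optimize import least_squares
def proj(p,X):
    c=np.asarray(X)@np.array(p["R"]).T+p["t"]; K=p["intrinsics"]
    return np.c_[K[0][0]*c[:,0]/c[:,2]+K[0][2],K[1][1]*c[:,1]/c[:,2]+K[1][2]]
def place(q,P,z=0):
    c,s=np.cos(q[2]),np.sin(q[2]); P=np.asarray(P,float)
    return np.c_[q[0]+c*P[:,0]-s*P[:,1],q[1]+s*P[:,0]+c*P[:,1],z+P[:,2]]
def fit(obs,q0,z=0):  # obs: list of (picture, local points, pixels)
    f=lambda q:np.concatenate([(proj(p,place(q,P,z))-np.array(uv)).ravel() for p,P,uv in obs])
    return least_squares(f,q0,loss="soft_l1")
E
python3 - <<'E'
from station import optics
from h import *
a=optics.camera("scene");b=optics.camera("side")
G,B,O=[0,0,.176],[0,0,.122],[0,0,0]
r=fit([(a,[O,G,B],[[385.2,320.1],[393.1,281.1],[388.1,291.8]]),(b,[O,G,B],[[306.9,384.7],[305.4,301.8],[306.3,326.5]])],[.6,.1,0],.012)
print("rack",r.x,r.fun.round(1))
r=fit([(a,[O,[.013,0,.15],[0,.085,.15],[0,-.085,.15]],[[253.1,226.9],[243.7,188.6],[277.9,202.3],[220.3,170.1]]),(b,[O,[.013,0,.15]],[[345.7,247.1],[337.3,189]])],[.6,-.3,0])
print("stand",r.x,r.fun.round(1))
# composite zoom
A=a["pixels"][130:380,180:450]; Bc=b["pixels"][140:450,240:390]
A=cv2.resize(A,None,fx=1.85,fy=1.85,interpolation=cv2.INTER_CUBIC);Bc=cv2.resize(Bc,None,fx=1.9,fy=1.9,interpolation=cv2.INTER_CUBIC)
im=np.zeros((600,800,3),np.uint8);im[:A.shape[0],:A.shape[1]]=A;im[:Bc.shape[0],505:505+Bc.shape[1]]=Bc
cv2.imwrite("pics/zoom.png",im[:,:,::-1])
E
```

```text
rack [0.53697103 0.19607704 0.        ] [-1.   1.6 -0.1 -3.7  2.   0.3  0.6 -1.  -0.2 -0.5 -0.3  2.1]
stand [ 0.54620648 -0.21272049  0.13273508] [ 0.7 -0.   0.3  0.8 -0.8  0.1 -0.6  0.2 -0.3  0.6  3.1 -1.2]
```

View pics/zoom.png

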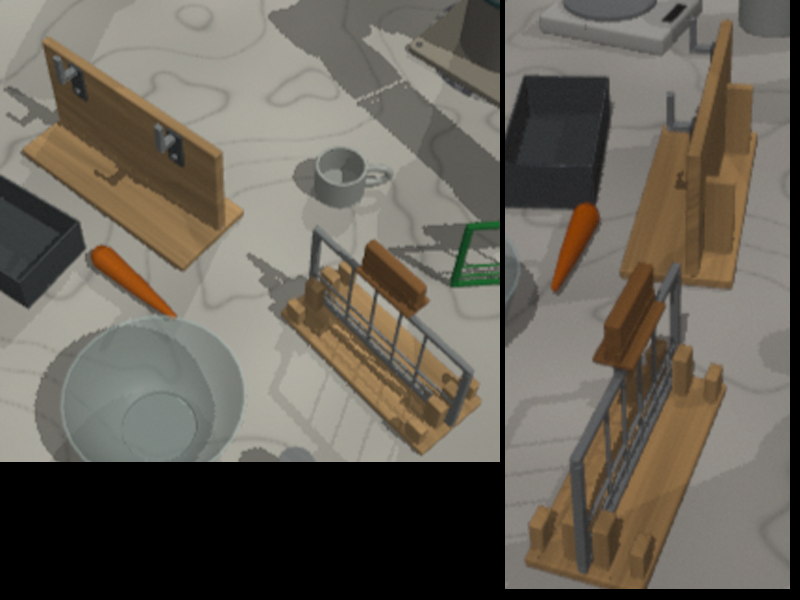

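```bash
python3 - <<'E'
from station import optics
from h import *
a=optics.camera("scene");b=optics.camera("side")
T,U,F=[0,.12,.13],[0,-.12,.13],[0,.12,0]
r=fit([(a,[[0,0,0],[0,0,.122],T,U,F],[[385.2,320.1],[388.1,291.8],[434,331],[350.8,253.8],[424.9,359]]),
 (b,[[0,0,0],[0,0,.176],[0,0,.122],T,U,F],[[306.9,384.7],[305.4,301.8],[306.3,326.5],[278.4,382.1],[330.5,280.5],[282.1,440]])],[.54,.196,0],.012)
print("rack",r.x,r.fun.round(1).reshape(-1,2).tolist())
print("grip",place(r.x,[[0,0,.176]],.012))
r=fit([(a,[[0,0,0],[.013,0,.15],[0,-.15,.165],[0,.15,.165],[0,.15,.014]],[[253.1,226.9],[243.7,188.6],[204.8,153.5],[298.9,214.9],[298.9,252.2]]),
 (b,[[0,0,0],[.013,0,.15],[0,.15,.165],[0,.15,.014]],[[345.7,247.1],[337.3,189],[337.4,220],[336.5,281]])],[.546,-.213,.13])
print("stand",r.x,r.fun.round(1).reshape(-1,2).tolist())
print("hang",place(r.x,[[.013,0,.15]]))
E
```

```text
rack [ 0.53623441  0.19506744 -0.1058614 ] [[-1.1, 1.1], [1.8, -0.2], [1.6, -0.6], [-1.4, -1.3], [0.1, 0.9], [1.2, -1.4], [0.5, -0.9], [0.3, 1.7], [-1.0, -0.2], [-0.3, -3.0], [-0.5, 2.3]]
grip [[0.53623441 0.19506744 0.188     ]]
stand [ 0.54660997 -0.2126696   0.06125515] [[0.6, 0.1], [-0.1, 0.8], [-3.6, -1.7], [-1.8, -0.7], [0.1, 2.8], [-0.5, 0.6], [2.9, -1.5], [0.1, 0.9], [0.2, 4.1]]
hang [[ 0.55958559 -0.21187378  0.15      ]]
```

Request:
carry_out([
  {"z": -0.18,"rz": 0.0434},
  {"z": -0.18,"rz": 0.0434},
  {"z": -0.18,"rz": 0.0434},
  {"z": -0.18,"rz": 0.0434},
  {"z": -0.18,"rz": 0.0434},
  {"z": -0.18,"rz": 0.0434},
  {"z": -0.18,"rz": 0.0434},
  {"z": -0.18,"rz": 0.0434},
  {"z": -0.18,"rz": 0.0434},
  {"z": -0.18,"rz": 0.0434},
], fingers=1)

```text
$.series[0]: bad value
```

Request:
carry_out([
  {"x": -0.45,"y": 0.45},
  {"x": -0.45,"y": 0.45},
  {"x": -0.45,"y": 0.45},
  {"x": -0.45,"y": 0.45},
  {"x": -0.45,"y": 0.45},
  {"x": -0.45,"y": 0.45},
  {"x": -0.45,"y": 0.45},
  {"x": -0.45,"y": 0.45},
  {"x": -0.45,"y": 0.45},
  {"x": -0.45,"y": 0.45},
  {"x": -0.45,"y": 0.45},
  {"x": -0.45,"y": 0.45},
  {"x": -0.45,"y": 0.45},
  {"x": -0.45,"y": 0.45},
  {"x": -0.45,"y": 0.45},
  {"x": -0.45,"y": 0.45},
  {},
  {},
])

```text
$.series[0]: bad value
```

```bash
cat >> h.py <<'E'
from scipy.spatial.transform import Rotation as Ro
def wproj(p,X):
    c=np.asarray(X)@np.array(p["R"]).T+p["t"]; K=p["intrinsics"]
    th=np.arctan2(np.hypot(c[:,0],c[:,1]),c[:,2]);ph=np.arctan2(c[:,1],c[:,0])
    return np.c_[K[0][0]*th*np.cos(ph)+K[0][2],K[1][1]*th*np.sin(ph)+K[1][2]]
def toolyaw(s):
    y=Ro.from_quat(s["tool_rot"]).apply([0,1,0]); return np.arctan2(y[1],y[0])
E
python3 - <<'E'
from station import ctrl,optics
from h import *
s=ctrl.observe();print(s["time_s"],s["tool_pos"],s["tool_rot"],toolyaw(s),s["joint_pos"],s["force"])
p=optics.camera("wrist");print(p["intrinsics"])
im=p["pixels"].copy()
q=[.5362,.1951,-.106]
for P in wproj(p,place(q,[[0,.12,.13],[0,-.12,.13],[0,.04,.19],[0,-.04,.19]],.012)): cv2.circle(im,tuple(int(round(v)) for v in P),3,(255,0,0),1)
cv2.imwrite("pics/w1.png",im[:,:,::-1])
for l in("rack","grip_mid","bar_mid"): print(l,[(r["uv"],round(r["p"],2)) for r in optics.pinpoint(p,l)][:4])
print(wproj(p,place(q,[[0,0,0],[0,0,.176],[0,0,.122]],.012)))
E
```

```text
1.5 [0.19999058 0.61850855 0.21348417] [ 1.55768304e-01  9.87793619e-01  3.77754149e-05 -1.04164410e-05] 1.2579859172793433 [-1.32381888  0.62839635  0.03849286  1.51738907 -0.02698817  0.99625328
 -0.02002041] [-0.76857062  0.16748406  0.86064181]
[[371.64829954   0.         321.39374828]
 [  0.         371.64829954 239.81086401]
 [  0.           0.           1.        ]]
rack []
grip_mid []
bar_mid []
[[149.65196344 472.19501673]
 [115.41004773 553.45435967]
 [126.42463765 526.54159201]]
```

View pics/w1.png

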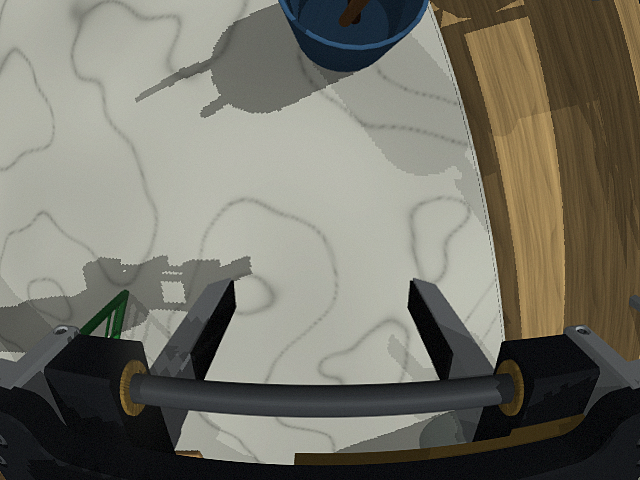

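The wrist picture shows only the worktop, a blue pot and the green look-alike at the lower left (110,310). The arm had not moved, because rows apparently need all six numbers.

Request:
carry_out([
  {"x": 0,"y": 0,"z": -0.18,"rx": 0,"ry": 0,"rz": 0.0434},
  {"x": 0,"y": 0,"z": -0.18,"rx": 0,"ry": 0,"rz": 0.0434},
  {"x": 0,"y": 0,"z": -0.18,"rx": 0,"ry": 0,"rz": 0.0434},
  {"x": 0,"y": 0,"z": -0.18,"rx": 0,"ry": 0,"rz": 0.0434},
  {"x": 0,"y": 0,"z": -0.18,"rx": 0,"ry": 0,"rz": 0.0434},
  {"x": 0,"y": 0,"z": -0.18,"rx": 0,"ry": 0,"rz": 0.0434},
  {"x": 0,"y": 0,"z": -0.18,"rx": 0,"ry": 0,"rz": 0.0434},
  {"x": 0,"y": 0,"z": -0.18,"rx": 0,"ry": 0,"rz": 0.0434},
  {"x": 0,"y": 0,"z": -0.18,"rx": 0,"ry": 0,"rz": 0.0434},
  {"x": 0,"y": 0,"z": -0.18,"rx": 0,"ry": 0,"rz": 0.0434},
], fingers=1)

```text
time_s: 2.7
tool_pos: [0.1998, 0.6185, 0.3039]
tool_rot: [0.745, 0.667, -0.0, -0.0]
force: [0.8, 0.6, 0.3]
opening: 0.999
grasp_force: 0.0
```

Request:
carry_out([
  {"x": -0.45,"y": 0.45,"z": 0,"rx": 0,"ry": 0,"rz": 0},
  {"x": -0.45,"y": 0.45,"z": 0,"rx": 0,"ry": 0,"rz": 0},
  {"x": -0.45,"y": 0.45,"z": 0,"rx": 0,"ry": 0,"rz": 0},
  {"x": -0.45,"y": 0.45,"z": 0,"rx": 0,"ry": 0,"rz": 0},
  {"x": -0.45,"y": 0.45,"z": 0,"rx": 0,"ry": 0,"rz": 0},
  {"x": -0.45,"y": 0.45,"z": 0,"rx": 0,"ry": 0,"rz": 0},
  {"x": -0.45,"y": 0.45,"z": 0,"rx": 0,"ry": 0,"rz": 0},
  {"x": -0.45,"y": 0.45,"z": 0,"rx": 0,"ry": 0,"rz": 0},
  {"x": -0.45,"y": 0.45,"z": 0,"rx": 0,"ry": 0,"rz": 0},
  {"x": -0.45,"y": 0.45,"z": 0,"rx": 0,"ry": 0,"rz": 0},
  {"x": -0.45,"y": 0.45,"z": 0,"rx": 0,"ry": 0,"rz": 0},
  {"x": -0.45,"y": 0.45,"z": 0,"rx": 0,"ry": 0,"rz": 0},
  {"x": -0.45,"y": 0.45,"z": 0,"rx": 0,"ry": 0,"rz": 0},
  {"x": -0.45,"y": 0.45,"z": 0,"rx": 0,"ry": 0,"rz": 0},
  {"x": 0,"y": 0,"z": 0,"rx": 0,"ry": 0,"rz": 0},
  {"x": 0,"y": 0,"z": 0,"rx": 0,"ry": 0,"rz": 0},
])

```text
time_s: 4.3
tool_pos: [0.4802, 0.2718, 0.3035]
tool_rot: [0.744, 0.668, 0.0, -0.0]
force: [0.1, 0.4, 0.1]
opening: 1.002
grasp_force: 0.0
```

```bash
python3 - <<'E'
from station import ctrl,optics
from h import *
s=ctrl.observe();print(s["time_s"],s["tool_pos"],toolyaw(s),s["joint_pos"],s["force"])
p=optics.camera("wrist")
im=p["pixels"].copy()
q=[.5362,.1951,-.106]
for P in wproj(p,place(q,[[0,.12,.13],[0,-.12,.13],[0,.04,.19],[0,-.04,.19]],.012)): cv2.circle(im,tuple(int(round(v)) for v in P),3,(255,0,0),1)
cv2.imwrite("pics/w2.png",im[:,:,::-1])
for l in("rack","grip_mid","bar_mid"): print(l,[(r["uv"],round(r["p"],2)) for r in optics.pinpoint(p,l)][:4])
print(wproj(p,place(q,[[0,0,0],[0,0,.176],[0,0,.122]],.012)))
E
```

```text
4.3 [0.4801902  0.27180424 0.30349863] -0.1070140488863087 [-0.89424398  0.42727748  0.48871347  1.68021542 -0.22192574  1.08946308
 -0.44644584] [0.13528178 0.37337623 0.07184158]
rack [([372.4, 251.9], 0.95), ([194.1, 209.3], 0.63)]
grip_mid [([133.7, 247.0], 0.84), ([393.6, 315.5], 0.57)]
bar_mid [([157.9, 233.1], 0.92), ([382.9, 291.3], 0.56)]
[[369.81429306 250.74368896]
 [393.78125773 313.91360068]
 [384.39220293 288.85824626]]
```

View pics/w2.png

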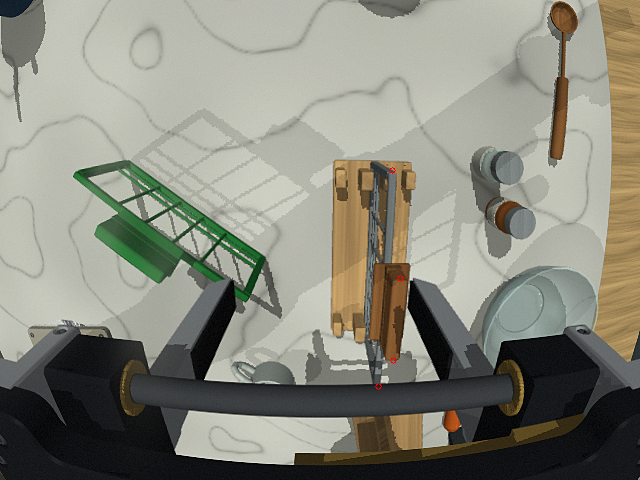

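```bash
cat >> h.py <<'E'
def wray(p,uv,z):  # wrist pixels -> world points on plane z
    K=p["intrinsics"]; d=(np.asarray(uv,float)-[K[0][2],K[1][2]])/K[0][0]
    r=np.linalg.norm(d,axis=1,keepdims=True); v=np.c_[d/r*np.sin(r),np.cos(r)]
    R=np.array(p["R"]); c=-R.T@p["t"]; w=v@R
    return c+w*((z-c[2])/w[:,2:])
E
python3 - <<'E'
from station import ctrl,optics
from h import *
p=optics.camera("wrist"); im=p["pixels"].astype(int)
print([im[320,x].tolist() for x in range(368,416,4)])
print([im[230,x].tolist() for x in range(376,404,3)])
for y in(285,300,315,330,345):
    row=im[y]; g=np.abs(np.diff(row.sum(1)))[365:418]; k=np.argsort(g)[-5:]+365; print(y,sorted(k.tolist()))
E
```

```text
[[121, 128, 127], [127, 82, 40], [138, 93, 52], [134, 89, 49], [91, 62, 36], [67, 43, 23], [145, 99, 53], [80, 53, 29], [83, 58, 37], [50, 24, 4], [200, 201, 191], [202, 203, 194]]
[[103, 109, 106], [171, 135, 85], [59, 63, 62], [64, 63, 59], [106, 110, 109], [113, 116, 117], [90, 101, 107], [171, 139, 90], [166, 133, 84], [172, 139, 90]]
285 [365, 371, 373, 384, 415]
300 [365, 367, 383, 407, 408]
315 [367, 405, 406, 410, 411]
330 [365, 369, 403, 416, 417]
345 [365, 376, 377, 401, 402]
```

```bash
python3 - <<'E'
from station import ctrl,optics
from h import *
p=optics.camera("wrist"); im=p["pixels"].astype(int)
R=[]
for y in range(285,352,3):
    g=np.abs(np.diff(im[y].sum(1))); k=395+np.argmax(g[395:412]); R.append((k+.5,y))
R=np.array(R); print(R[:,0])
W=wray(p,R,.202); 
f=np.polyfit(W[:,1],W[:,0],1); res=W[:,0]-np.polyval(f,W[:,1]); ok=abs(res)<np.median(abs(res))*3
f=np.polyfit(W[ok,1],W[ok,0],1); print("yaw",-np.arctan(f[0]),"x of right edge at y=.195:",np.polyval(f,.195),abs(res).max())
L=wray(p,[[384.5,285],[383.5,300]],.202);print(L)
# top bar +y end: grey columns at rows
q=[.5362,.1951,-.106]; c,s_=np.cos(q[2]),np.sin(q[2])
for y in(185,200,215,230,245): print(y,[int(v.sum()) for v in im[y,376:402:2]])
print(wproj(p,place(q,[[0,.11,.13],[0,.06,.13]],.012)))
E
```

```text
[409.5 408.5 408.5 408.5 408.5 407.5 407.5 407.5 407.5 409.5 410.5 405.5
 404.5 404.5 404.5 403.5 403.5 403.5 402.5 401.5 401.5 400.5 400.5]
yaw -0.13034852682749293 x of right edge at y=.195: 0.5425622207993034 0.0038592380856302677
[[0.52632085 0.23232189 0.202     ]
 [0.52496608 0.21890697 0.202     ]]
185 [366, 154, 177, 150, 166, 331, 260, 290, 348, 346, 330, 400, 375]
200 [243, 376, 234, 217, 218, 231, 161, 336, 337, 349, 288, 371, 352]
215 [271, 330, 305, 213, 219, 214, 263, 335, 332, 347, 355, 369, 390]
230 [335, 339, 380, 176, 243, 155, 315, 340, 351, 294, 381, 400, 393]
245 [376, 204, 321, 325, 225, 232, 338, 337, 341, 416, 418, 379, 432]
[[392.71307142 182.92974993]
 [390.19992219 235.69236435]]
```

Request:
carry_out([
  {"x": -0.35,"y": 0.32,"z": 0,"rx": 0,"ry": 0,"rz": 0},
  {"x": -0.35,"y": 0.32,"z": 0,"rx": 0,"ry": 0,"rz": 0},
  {"x": -0.35,"y": 0.32,"z": 0,"rx": 0,"ry": 0,"rz": 0},
  {"x": -0.35,"y": 0.32,"z": 0,"rx": 0,"ry": 0,"rz": 0},
  {"x": 0,"y": 0,"z": 0,"rx": 0,"ry": 0,"rz": 0},
  {"x": 0,"y": 0,"z": 0.32,"rx": 0,"ry": 0,"rz": 0},
  {"x": 0,"y": 0,"z": 0.32,"rx": 0,"ry": 0,"rz": 0},
  {"x": 0,"y": 0,"z": 0.32,"rx": 0,"ry": 0,"rz": 0},
  {"x": 0,"y": 0,"z": 0.32,"rx": 0,"ry": 0,"rz": 0},
  {"x": 0,"y": 0,"z": 0.32,"rx": 0,"ry": 0,"rz": 0},
  {"x": 0,"y": 0,"z": 0.32,"rx": 0,"ry": 0,"rz": 0},
  {"x": 0,"y": 0,"z": 0.3,"rx": 0,"ry": 0,"rz": 0},
  {"x": 0,"y": 0,"z": 0.3,"rx": 0,"ry": 0,"rz": 0},
  {"x": 0,"y": 0,"z": 0,"rx": 0,"ry": 0,"rz": 0},
  {"x": 0,"y": 0,"z": 0,"rx": 0,"ry": 0,"rz": 0},
])

```text
time_s: 6.1
tool_pos: [0.5359, 0.1969, 0.1776]
tool_rot: [0.743, 0.669, -0.0, -0.0]
force: [-0.0, 0.4, -0.1]
opening: 1.001
grasp_force: 0.0
```

Request:
carry_out([
  {"x": 0,"y": 0,"z": 0,"rx": 0,"ry": 0,"rz": 0},
  {"x": 0,"y": 0,"z": 0,"rx": 0,"ry": 0,"rz": 0},
  {"x": 0,"y": 0,"z": 0,"rx": 0,"ry": 0,"rz": 0},
  {"x": 0,"y": 0,"z": 0,"rx": 0,"ry": 0,"rz": 0},
  {"x": 0,"y": 0,"z": 0,"rx": 0,"ry": 0,"rz": 0},
  {"x": 0,"y": 0,"z": 0,"rx": 0,"ry": 0,"rz": 0},
  {"x": 0,"y": 0,"z": 0,"rx": 0,"ry": 0,"rz": 0},
  {"x": 0,"y": 0,"z": 0,"rx": 0,"ry": 0,"rz": 0},
  {"x": 0,"y": 0,"z": 0,"rx": 0,"ry": 0,"rz": 0},
  {"x": 0,"y": 0,"z": 0,"rx": 0,"ry": 0,"rz": 0},
  {"x": 0,"y": 0,"z": 0,"rx": 0,"ry": 0,"rz": 0},
  {"x": 0,"y": 0,"z": 0,"rx": 0,"ry": 0,"rz": 0},
], fingers=-1, squeeze=25)

```text
time_s: 7.3
tool_pos: [0.5363, 0.1957, 0.1775]
tool_rot: [0.743, 0.669, -0.0, -0.0]
force: [0.2, 0.1, -0.2]
opening: 0.147
grasp_force: 25.0
```

Request:
carry_out([
  {"x": 0,"y": 0,"z": -0.1,"rx": 0,"ry": 0,"rz": 0},
  {"x": 0,"y": 0,"z": -0.2,"rx": 0,"ry": 0,"rz": 0},
  {"x": 0,"y": 0,"z": -0.2,"rx": 0,"ry": 0,"rz": 0},
  {"x": 0,"y": 0,"z": -0.2,"rx": 0,"ry": 0,"rz": 0},
  {"x": 0,"y": 0,"z": -0.2,"rx": 0,"ry": 0,"rz": 0},
  {"x": 0,"y": 0,"z": -0.2,"rx": 0,"ry": 0,"rz": 0},
  {"x": 0,"y": 0,"z": -0.2,"rx": 0,"ry": 0,"rz": 0},
  {"x": 0,"y": 0,"z": -0.2,"rx": 0,"ry": 0,"rz": 0},
  {"x": 0,"y": 0,"z": -0.2,"rx": 0,"ry": 0,"rz": 0},
  {"x": 0,"y": 0,"z": -0.2,"rx": 0,"ry": 0,"rz": 0},
  {"x": 0,"y": 0,"z": -0.2,"rx": 0,"ry": 0,"rz": 0},
  {"x": 0,"y": 0,"z": -0.2,"rx": 0,"ry": 0,"rz": 0},
  {"x": 0,"y": 0,"z": -0.1,"rx": 0,"ry": 0,"rz": 0},
  {"x": 0,"y": 0,"z": 0,"rx": 0,"ry": 0,"rz": 0},
  {"x": 0,"y": 0,"z": 0,"rx": 0,"ry": 0,"rz": 0},
  {"x": 0,"y": 0,"z": 0,"rx": 0,"ry": 0,"rz": 0},
])

```text
time_s: 8.9
tool_pos: [0.536, 0.1956, 0.2969]
tool_rot: [0.743, 0.669, -0.001, -0.0]
force: [-0.1, -0.7, -2.7]
opening: 0.147
grasp_force: 25.0
```

```bash
python3 - <<'E'
from station import ctrl,optics
from h import *
s=ctrl.observe();print(s["time_s"],s["tool_pos"],toolyaw(s),s["force"],s["moment"],s["opening"])
a=optics.camera("scene");b=optics.camera("side");w=optics.camera("wrist")
for l in("stand","hang_point","hook_left","hook_right","grip_mid","bar_mid"):
    for n,p in(("scene",a),("side",b),("wrist",w)): print(n,l,[([round(v) for v in r["uv"]],round(r["p"],2)) for r in optics.pinpoint(p,l)][:2])
A=cv2.resize(a["pixels"][140:290,185:320],None,fx=3.5,fy=3.5,interpolation=cv2.INTER_CUBIC)
B=cv2.resize(b["pixels"][140:300,295:380],None,fx=3.5,fy=3.5,interpolation=cv2.INTER_CUBIC)
im=np.zeros((600,800,3),np.uint8);im[:A.shape[0],:A.shape[1]]=A;im[:B.shape[0],480:480+B.shape[1]]=B
cv2.imwrite("pics/z2.png",im[:,:,::-1])
cv2.imwrite("pics/side2.png",b["pixels"][:,:,::-1]);cv2.imwrite("pics/wr2.png",w["pixels"][:,:,::-1])
E
```

```text
8.9 [0.53598508 0.19564511 0.29690319] -0.10548785844376034 [-0.05573329 -0.65337563 -2.7119304 ] [-0.01789911  0.08435503 -0.02265501] 0.14701486287535476
scene stand [([252, 226], 0.56), ([263, 362], 0.33)]
side stand [([345, 247], 0.85)]
wrist stand []
scene hang_point [([243, 189], 0.89)]
side hang_point [([339, 188], 0.55)]
wrist hang_point []
scene hook_left [([275, 205], 0.51)]
side hook_left [([340, 209], 0.55), ([191, 387], 0.18)]
wrist hook_left []
scene hook_right [([222, 169], 0.76)]
side hook_right []
wrist hook_right []
scene grip_mid [([403, 243], 0.63), ([370, 412], 0.61)]
side grip_mid [([304, 234], 0.97), ([192, 383], 0.7)]
wrist grip_mid [([67, 178], 0.77), ([322, 317], 0.72)]
scene bar_mid [([396, 257], 0.64), ([487, 249], 0.61)]
side bar_mid [([459, 400], 0.95), ([304, 264], 0.63)]
wrist bar_mid [([100, 171], 0.89)]
```

View pics/z2.png

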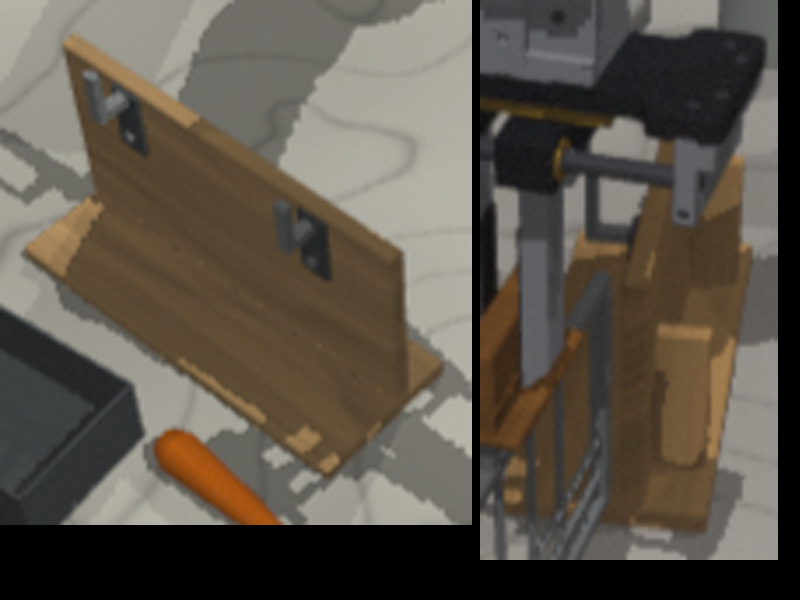

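```bash
python3 - <<'E'
from station import optics
from h import *
a=optics.camera("scene");b=optics.camera("side")
z=lambda L:np.array(L,float)/3.5+[185,140]
def f(v):
    q=v[:3];h=v[3]
    A=proj(a,place(q,[[0,-.15,.165],[0,.15,.165],[-.014,.15,.165],[.07,-h,.014],[.07,h,.014],[-.05,h,.014],[0,0,0],[.013,0,.15]]))
    B=proj(b,place(q,[[0,.15,.165],[.07,h,0],[-.05,h,0],[0,0,0]]))
    ra=A-np.r_[z([[66,47],[396,262],[405,250],[25,247],[328,465],[442,357]]),[[252.6,226.5],[243.4,188.8]]]
    rb=B-np.array([[338.8,219.6],[301.6,285.3],[360,289.3],[345.5,247]])
    return np.r_[ra,rb].ravel()
r=least_squares(f,[.546,-.213,.1,.15],loss="soft_l1")
print(r.x,r.fun.round(1).reshape(-1,2).tolist())
q=r.x[:3];np.save("stand.npy",q)
# tip tops & arm heights, left/right hooks: predicted tip-top-front centre for floor heights 0..16
for y in(.085,-.085):
    for fl in(0,.008,.016):
        P=place(q,[[.0255,y,.15+fl+.034],[.029,y,.15+fl-.008]])
        print(y,fl,"zoom scene",((proj(a,P)-[185,140])*3.5).round(0).tolist(),"zoom side",((proj(b,P)-[295,140])*3.5+[480,0]).round(0).tolist())
E
```

```text
[ 0.54621108 -0.21300051  0.05024952  0.14601894] [[-2.1, -2.1], [-1.5, -0.4], [0.2, -0.7], [0.0, 0.0], [-1.5, 0.3], [-0.2, -0.5], [1.1, 0.3], [0.2, 0.4], [-1.9, 1.1], [0.3, 0.6], [1.2, 2.3], [-0.1, 0.6]]
0.085 0 zoom scene [[283.0, 213.0], [284.0, 260.0]] zoom side [[597.0, 186.0], [590.0, 251.0]]
0.085 0.008 zoom scene [[282.0, 204.0], [283.0, 252.0]] zoom side [[597.0, 173.0], [590.0, 239.0]]
0.085 0.016 zoom scene [[281.0, 195.0], [282.0, 243.0]] zoom side [[597.0, 160.0], [590.0, 226.0]]
-0.085 0 zoom scene [[93.0, 85.0], [99.0, 132.0]] zoom side [[638.0, 48.0], [631.0, 109.0]]
-0.085 0.008 zoom scene [[91.0, 76.0], [97.0, 124.0]] zoom side [[638.0, 36.0], [632.0, 97.0]]
-0.085 0.016 zoom scene [[89.0, 67.0], [95.0, 116.0]] zoom side [[638.0, 24.0], [632.0, 86.0]]
```

Request:
carry_out([
  {"x": 0,"y": 0.2,"z": 0,"rx": 0,"ry": 0,"rz": -0.016},
  {"x": 0,"y": 0.3,"z": 0,"rx": 0,"ry": 0,"rz": -0.017},
  {"x": 0,"y": 0.3,"z": 0,"rx": 0,"ry": 0,"rz": -0.016},
  {"x": 0,"y": 0.3,"z": 0,"rx": 0,"ry": 0,"rz": 0},
  {"x": 0,"y": 0.3,"z": 0,"rx": 0,"ry": 0,"rz": 0},
  {"x": 0,"y": 0.2,"z": 0,"rx": 0,"ry": 0,"rz": 0},
  {"x": -0.2,"y": 0.1,"z": 0,"rx": 0,"ry": 0,"rz": 0},
  {"x": -0.4,"y": 0,"z": 0,"rx": 0,"ry": 0,"rz": 0},
  {"x": -0.5,"y": 0,"z": 0,"rx": 0,"ry": 0,"rz": 0},
  {"x": -0.5,"y": 0,"z": 0,"rx": 0,"ry": 0,"rz": 0},
  {"x": -0.5,"y": 0,"z": 0,"rx": 0,"ry": 0,"rz": 0},
  {"x": -0.5,"y": 0,"z": 0,"rx": 0,"ry": 0,"rz": 0},
  {"x": -0.5,"y": 0,"z": 0,"rx": 0,"ry": 0,"rz": 0},
  {"x": -0.5,"y": 0,"z": 0,"rx": 0,"ry": 0,"rz": 0},
  {"x": -0.5,"y": 0,"z": 0,"rx": 0,"ry": 0,"rz": 0},
  {"x": -0.4,"y": 0,"z": 0,"rx": 0,"ry": 0,"rz": 0},
  {"x": -0.2,"y": 0,"z": 0,"rx": 0,"ry": 0,"rz": 0},
  {"x": 0,"y": 0,"z": 0,"rx": 0,"ry": 0,"rz": 0},
])

```text
time_s: 11.85
tool_pos: [0.6321, -0.0411, 0.2977]
tool_rot: [0.691, 0.723, -0.0, 0.0]
force: [-0.1, 0.3, -1.9]
opening: 0.154
grasp_force: 25.0
```

Request:
carry_out([
  {"x": -0.3,"y": 0,"z": 0,"rx": 0,"ry": 0,"rz": 0},
  {"x": -0.45,"y": 0,"z": 0,"rx": 0,"ry": 0,"rz": 0},
  {"x": -0.5,"y": -0.05,"z": 0,"rx": 0,"ry": 0,"rz": 0},
  {"x": -0.5,"y": -0.05,"z": 0,"rx": 0,"ry": 0,"rz": 0},
  {"x": -0.5,"y": -0.05,"z": 0,"rx": 0,"ry": 0,"rz": 0},
  {"x": -0.5,"y": -0.1,"z": 0,"rx": 0,"ry": 0,"rz": 0},
  {"x": -0.4,"y": -0.1,"z": 0,"rx": 0,"ry": 0,"rz": 0},
  {"x": -0.3,"y": -0.05,"z": 0,"rx": 0,"ry": 0,"rz": 0},
  {"x": 0,"y": 0,"z": 0,"rx": 0,"ry": 0,"rz": 0},
  {"x": 0,"y": 0,"z": 0,"rx": 0,"ry": 0,"rz": 0},
])

```text
time_s: 12.85
tool_pos: [0.6214, -0.2108, 0.2973]
tool_rot: [0.689, 0.724, 0.001, -0.0]
force: [0.5, 1.0, -2.8]
opening: 0.148
grasp_force: 25.0
```

```bash
python3 - <<'E'
from station import ctrl,optics
from h import *
s=ctrl.observe();print(s["time_s"],s["tool_pos"],toolyaw(s),s["force"],s["moment"],s["opening"])
q=np.load("stand.npy");t=s["tool_pos"]
c,sn=np.cos(q[2]),np.sin(q[2]);d=t[:2]-q[:2];print("tool in stand",c*d[0]+sn*d[1],-sn*d[0]+c*d[1])
a=optics.camera("scene");b=optics.camera("side")
A=cv2.resize(a["pixels"][130:280,170:310],None,fx=3.2,fy=3.2,interpolation=cv2.INTER_CUBIC)
B=cv2.resize(b["pixels"][100:280,265:375],None,fx=3.2,fy=3.2,interpolation=cv2.INTER_CUBIC)
im=np.zeros((600,800,3),np.uint8);im[:A.shape[0],:A.shape[1]]=A;im[:B.shape[0],449:449+B.shape[1]]=B[:,:351]
cv2.imwrite("pics/z3.png",im[:,:,::-1])
E
```

```text
12.85 [ 0.62141764 -0.21076255  0.29728462] 0.04935290233897682 [ 0.51289322  1.0364769  -2.83036679] [-0.02094075  0.05619451  0.01510173] 0.1482534167516078
tool in stand 0.07522404652715096 -0.0015423698105796
```

View pics/z3.png

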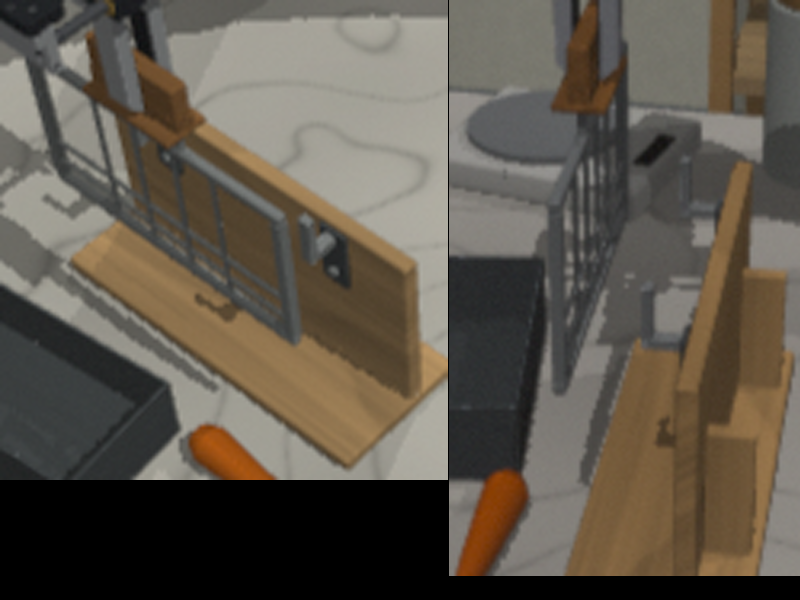

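```bash
python3 - <<'E'
from station import ctrl,optics
from h import *
s=ctrl.observe();q0=np.load("stand.npy");t=s["tool_pos"]
a=optics.camera("scene");b=optics.camera("side")
zs=lambda P:((proj(b,P)-[265,100])*3.2+[449,0]).round(0).tolist()
za=lambda P:((proj(a,P)-[170,130])*3.2).round(0).tolist()
for yaw in(.03,.05,.08,.11):
    q=[q0[0],q0[1],yaw]
    P=place(q,[[.0255,.085,.193],[.0255,-.085,.193],[0,.15,.165],[0,-.15,.165],[.029,.085,.15],[.029,-.085,.15]])
    print("stand",yaw,"side",zs(P),"scene",za(P[:4]))
for yaw in(.02,.05,.08):
    P=place([t[0],t[1],yaw],[[0,.12,.13],[0,-.12,.13],[0,.12,0],[0,-.12,0]],t[2]-.165)
    print("rack",yaw,"side",zs(P),"scene",za(P))
E
```

```text
stand 0.03 side [[649.0, 284.0], [692.0, 160.0], [674.0, 386.0], [742.0, 158.0], [643.0, 346.0], [686.0, 217.0]] scene [[303.0, 219.0], [132.0, 99.0], [402.0, 273.0], [105.0, 66.0]]
stand 0.05 side [[652.0, 285.0], [690.0, 160.0], [679.0, 386.0], [737.0, 158.0], [646.0, 346.0], [684.0, 217.0]] scene [[306.0, 218.0], [131.0, 100.0], [405.0, 270.0], [102.0, 68.0]]
stand 0.08 side [[656.0, 286.0], [686.0, 160.0], [687.0, 387.0], [731.0, 158.0], [650.0, 347.0], [680.0, 217.0]] scene [[309.0, 216.0], [129.0, 103.0], [410.0, 266.0], [97.0, 71.0]]
stand 0.11 side [[660.0, 287.0], [682.0, 160.0], [695.0, 387.0], [725.0, 157.0], [654.0, 348.0], [676.0, 218.0]] scene [[313.0, 214.0], [127.0, 105.0], [414.0, 262.0], [93.0, 75.0]]
rack 0.02 side [[549.0, 200.0], [629.0, 37.0], [555.0, 394.0], [630.0, 212.0]] scene [[278.0, 220.0], [27.0, 39.0], [295.0, 348.0], [63.0, 172.0]]
rack 0.05 side [[555.0, 201.0], [623.0, 36.0], [561.0, 395.0], [625.0, 212.0]] scene [[282.0, 217.0], [23.0, 42.0], [298.0, 345.0], [59.0, 175.0]]
rack 0.08 side [[561.0, 201.0], [618.0, 36.0], [567.0, 395.0], [619.0, 211.0]] scene [[286.0, 213.0], [19.0, 45.0], [302.0, 341.0], [56.0, 178.0]]
```

Request:
carry_out([
  {"x": 0,"y": 0,"z": 0.2,"rx": 0,"ry": 0,"rz": 0},
  {"x": 0,"y": 0,"z": 0.3,"rx": 0,"ry": 0,"rz": 0},
  {"x": 0,"y": 0,"z": 0.3,"rx": 0,"ry": 0,"rz": 0},
  {"x": 0,"y": 0,"z": 0.1,"rx": 0,"ry": 0,"rz": 0},
  {"x": 0,"y": 0,"z": 0,"rx": 0,"ry": 0,"rz": 0},
  {"x": 0,"y": -0.1,"z": 0,"rx": 0,"ry": 0,"rz": 0},
  {"x": 0,"y": -0.15,"z": 0,"rx": 0,"ry": 0,"rz": 0},
  {"x": 0,"y": -0.15,"z": 0,"rx": 0,"ry": 0,"rz": 0},
  {"x": 0,"y": -0.15,"z": 0,"rx": 0,"ry": 0,"rz": 0},
  {"x": 0,"y": -0.15,"z": 0,"rx": 0,"ry": 0,"rz": 0},
  {"x": 0,"y": -0.15,"z": 0,"rx": 0,"ry": 0,"rz": 0},
  {"x": 0,"y": -0.15,"z": 0,"rx": 0,"ry": 0,"rz": 0},
  {"x": 0,"y": -0.15,"z": 0,"rx": 0,"ry": 0,"rz": 0},
  {"x": 0,"y": -0.06,"z": 0,"rx": 0,"ry": 0,"rz": 0},
  {"x": 0,"y": 0,"z": 0,"rx": 0,"ry": 0,"rz": 0},
  {"x": 0,"y": 0,"z": 0,"rx": 0,"ry": 0,"rz": 0},
  {"x": 0,"y": 0,"z": 0,"rx": 0,"ry": 0,"rz": 0},
])

```text
time_s: 14.75
tool_pos: [0.561, -0.2148, 0.2524]
tool_rot: [0.69, 0.724, 0.0, 0.0]
force: [0.4, -0.0, -2.2]
opening: 0.143
grasp_force: 25.0
```

```bash
python3 - <<'E'
from station import ctrl,optics
from h import *
s=ctrl.observe();print(s["time_s"],s["tool_pos"],toolyaw(s),s["force"],s["moment"],s["opening"])
a=optics.camera("scene");b=optics.camera("side")
A=cv2.resize(a["pixels"][150:250,195:315],None,fx=3.6,fy=3.6,interpolation=cv2.INTER_CUBIC)
B=cv2.resize(b["pixels"][130:280,290:375],None,fx=4,fy=4,interpolation=cv2.INTER_CUBIC)
im=np.zeros((600,800,3),np.uint8);im[:A.shape[0],:A.shape[1]]=A;im[:B.shape[0],440:440+B.shape[1]]=B
cv2.imwrite("pics/z4.png",im[:,:,::-1])
E
```

```text
14.75 [ 0.56097207 -0.21483574  0.2524066 ] 0.04885092289644379 [ 0.44449704 -0.01080169 -2.22119695] [-0.08185009  0.06370581 -0.0004614 ] 0.1427485315922434
```

View pics/z4.png

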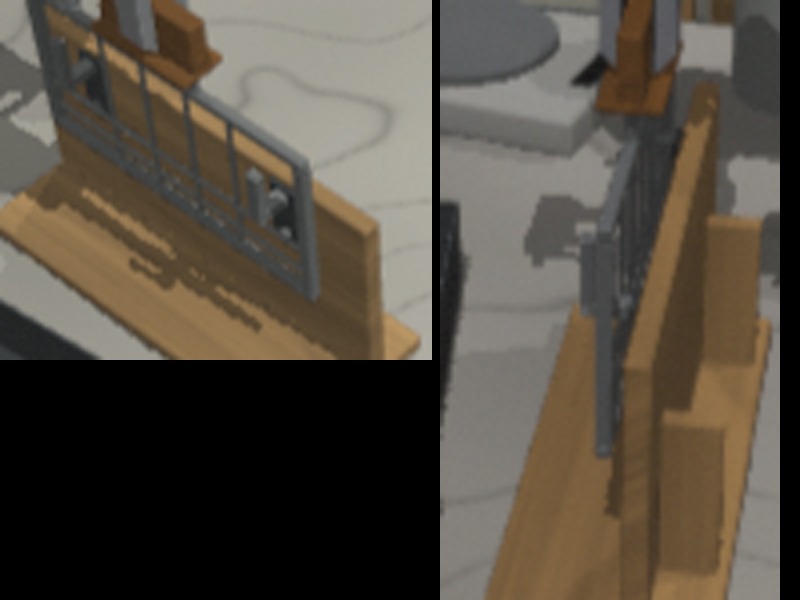

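Request:
carry_out([
  {"x": 0,"y": 0,"z": 0.1,"rx": 0,"ry": 0,"rz": 0},
  {"x": 0,"y": 0,"z": 0.1,"rx": 0,"ry": 0,"rz": 0},
  {"x": 0,"y": 0,"z": 0.1,"rx": 0,"ry": 0,"rz": 0},
  {"x": 0,"y": 0,"z": 0.1,"rx": 0,"ry": 0,"rz": 0},
  {"x": 0,"y": 0,"z": 0.1,"rx": 0,"ry": 0,"rz": 0},
  {"x": 0,"y": 0,"z": 0.1,"rx": 0,"ry": 0,"rz": 0},
  {"x": 0,"y": 0,"z": 0.06,"rx": 0,"ry": 0,"rz": 0},
  {"x": 0,"y": 0,"z": 0.04,"rx": 0,"ry": 0,"rz": 0},
  {"x": 0,"y": 0,"z": 0,"rx": 0,"ry": 0,"rz": 0},
  {"x": 0,"y": 0,"z": 0,"rx": 0,"ry": 0,"rz": 0},
])

```text
time_s: 15.85
tool_pos: [0.5607, -0.215, 0.2176]
tool_rot: [0.69, 0.724, 0.0, 0.0]
force: [0.2, 0.6, -2.0]
opening: 0.151
grasp_force: 25.0
```

Request:
carry_out([
  {"x": 0,"y": 0,"z": 0.02,"rx": 0,"ry": 0,"rz": 0},
  {"x": 0,"y": 0,"z": 0.02,"rx": 0,"ry": 0,"rz": 0},
  {"x": 0,"y": 0,"z": 0,"rx": 0,"ry": 0,"rz": 0},
  {"x": 0,"y": 0,"z": 0,"rx": 0,"ry": 0,"rz": 0},
], squeeze=12)

```text
time_s: 16.25
tool_pos: [0.5606, -0.2149, 0.2155]
tool_rot: [0.69, 0.724, 0.0, -0.0]
force: [0.8, -0.1, -2.5]
opening: 0.148
grasp_force: 12.0
```

Request:
carry_out([
  {"x": 0,"y": 0,"z": 0.02,"rx": 0,"ry": 0,"rz": 0},
  {"x": 0,"y": 0,"z": 0.02,"rx": 0,"ry": 0,"rz": 0},
  {"x": 0,"y": 0,"z": 0,"rx": 0,"ry": 0,"rz": 0},
  {"x": 0,"y": 0,"z": 0,"rx": 0,"ry": 0,"rz": 0},
])

```text
time_s: 16.65
tool_pos: [0.5606, -0.2149, 0.2134]
tool_rot: [0.69, 0.724, -0.0, -0.0]
force: [0.2, 0.8, -3.2]
opening: 0.151
grasp_force: 12.0
```

```bash
python3 - <<'E'
from station import ctrl
s=ctrl.observe();print(s["time_s"],s["tool_pos"],s["force"],s["moment"],s["opening"],s["grasp_force"])
E
```

```text
16.65 [ 0.56055205 -0.21493735  0.21340816] [ 0.17302795  0.75112072 -3.17799014] [-0.11429927  0.04237608 -0.02408471] 0.15091296544022817 11.992289945483208
```

Request:
carry_out([
  {"x": 0,"y": 0,"z": 0.02,"rx": 0,"ry": 0,"rz": 0},
  {"x": 0,"y": 0,"z": 0.02,"rx": 0,"ry": 0,"rz": 0},
  {"x": 0,"y": 0,"z": 0,"rx": 0,"ry": 0,"rz": 0},
  {"x": 0,"y": 0,"z": 0,"rx": 0,"ry": 0,"rz": 0},
])

```text
time_s: 17.05
tool_pos: [0.5605, -0.2149, 0.2114]
tool_rot: [0.69, 0.724, -0.0, -0.0]
force: [-0.5, -0.3, -2.3]
opening: 0.146
grasp_force: 12.0
```

Request:
carry_out([
  {"x": 0,"y": 0,"z": 0.02,"rx": 0,"ry": 0,"rz": 0},
  {"x": 0,"y": 0,"z": 0.02,"rx": 0,"ry": 0,"rz": 0},
  {"x": 0,"y": 0,"z": 0,"rx": 0,"ry": 0,"rz": 0},
  {"x": 0,"y": 0,"z": 0,"rx": 0,"ry": 0,"rz": 0},
])

```text
time_s: 17.45
tool_pos: [0.5605, -0.2149, 0.2094]
tool_rot: [0.69, 0.724, -0.0, -0.0]
force: [0.3, -0.6, -2.0]
opening: 0.147
grasp_force: 12.0
```

Request:
carry_out([
  {"x": 0,"y": 0,"z": 0.02,"rx": 0,"ry": 0,"rz": 0},
  {"x": 0,"y": 0,"z": 0.02,"rx": 0,"ry": 0,"rz": 0},
  {"x": 0,"y": 0,"z": 0,"rx": 0,"ry": 0,"rz": 0},
  {"x": 0,"y": 0,"z": 0,"rx": 0,"ry": 0,"rz": 0},
])

```text
time_s: 17.85
tool_pos: [0.5605, -0.2149, 0.2074]
tool_rot: [0.69, 0.724, -0.0, -0.0]
force: [-0.3, 0.5, -3.1]
opening: 0.148
grasp_force: 12.0
```

```bash
python3 - <<'E'
from station import ctrl
s=ctrl.observe();print(s["time_s"],s["tool_pos"],s["force"],s["moment"],s["opening"],s["grasp_force"])
E
```

```text
17.85 [ 0.56052339 -0.21491984  0.20739806] [-0.34136485  0.47978995 -3.14772331] [-0.07398984  0.05651197 -0.02398079] 0.14797661162748957 11.99227161705494
```

Request:
carry_out([
  {"x": 0,"y": 0,"z": 0.02,"rx": 0,"ry": 0,"rz": 0},
  {"x": 0,"y": 0,"z": 0,"rx": 0,"ry": 0,"rz": 0},
  {"x": 0,"y": 0,"z": 0,"rx": 0,"ry": 0,"rz": 0},
])

```text
time_s: 18.15
tool_pos: [0.5605, -0.2149, 0.2064]
tool_rot: [0.69, 0.724, -0.0, -0.0]
force: [-0.4, -0.6, -3.0]
opening: 0.148
grasp_force: 12.0
```

Request:
carry_out([
  {"x": 0,"y": 0,"z": 0.02,"rx": 0,"ry": 0,"rz": 0},
  {"x": 0,"y": 0,"z": 0,"rx": 0,"ry": 0,"rz": 0},
  {"x": 0,"y": 0,"z": 0,"rx": 0,"ry": 0,"rz": 0},
])

```text
time_s: 18.45
tool_pos: [0.5605, -0.2149, 0.2054]
tool_rot: [0.69, 0.724, -0.0, -0.0]
force: [-0.4, 0.9, -3.1]
opening: 0.147
grasp_force: 12.0
```

Request:
carry_out([
  {"x": 0,"y": 0,"z": 0.02,"rx": 0,"ry": 0,"rz": 0},
  {"x": 0,"y": 0,"z": 0,"rx": 0,"ry": 0,"rz": 0},
  {"x": 0,"y": 0,"z": 0,"rx": 0,"ry": 0,"rz": 0},
])

```text
time_s: 18.75
tool_pos: [0.5606, -0.2149, 0.2045]
tool_rot: [0.69, 0.724, 0.0, 0.0]
force: [-0.1, 0.1, -1.8]
opening: 0.147
grasp_force: 12.0
```

```bash
python3 - <<'E'
from station import ctrl
s=ctrl.observe();print(s["time_s"],s["tool_pos"],s["force"],s["moment"],s["opening"],s["grasp_force"])
E
```

```text
18.75 [ 0.56057888 -0.21494392  0.20451076] [-0.1061424   0.14430371 -1.84978901] [-0.04514303  0.10925315  0.00216757] 0.14702091930083125 11.998497135937214
```

Request:
carry_out([
  {"x": 0,"y": 0,"z": 0.02,"rx": 0,"ry": 0,"rz": 0},
  {"x": 0,"y": 0,"z": 0,"rx": 0,"ry": 0,"rz": 0},
  {"x": 0,"y": 0,"z": 0,"rx": 0,"ry": 0,"rz": 0},
])

```text
time_s: 19.05
tool_pos: [0.5607, -0.2145, 0.2037]
tool_rot: [0.69, 0.724, 0.0, -0.0]
force: [-1.0, 1.6, 0.6]
opening: 0.152
grasp_force: 12.0
```

```bash
cat > st.py <<'E'
from station import ctrl
s=ctrl.observe();print(s["time_s"],s["tool_pos"].round(4),s["force"].round(1),s["moment"].round(3),s["opening"].round(3),s["grasp_force"])
E
python3 st.py
```

```text
Traceback (most recent call last):
  File "st.py", line 2, in <module>
    s=ctrl.observe();print(s["time_s"],s["tool_pos"].round(4),s["force"].round(1),s["moment"].round(3),s["opening"].round(3),s["grasp_force"])
                                                                                                       ^^^^^^^^^^^^^^^^^^
AttributeError: 'float' object has no attribute 'round'
```

Request:
carry_out([
  {"x": 0,"y": 0,"z": 0.02,"rx": 0,"ry": 0,"rz": 0},
  {"x": 0,"y": 0,"z": 0,"rx": 0,"ry": 0,"rz": 0},
  {"x": 0,"y": 0,"z": 0,"rx": 0,"ry": 0,"rz": 0},
])

```text
time_s: 19.35
tool_pos: [0.5607, -0.2146, 0.2036]
tool_rot: [0.69, 0.724, 0.001, -0.0]
force: [-2.5, 2.9, 8.3]
opening: 0.149
grasp_force: 12.0
```

```bash
python3 st.py
```

```text
Traceback (most recent call last):
  File "st.py", line 2, in <module>
    s=ctrl.observe();print(s["time_s"],s["tool_pos"].round(4),s["force"].round(1),s["moment"].round(3),s["opening"].round(3),s["grasp_force"])
                                                                                                       ^^^^^^^^^^^^^^^^^^
AttributeError: 'float' object has no attribute 'round'
```

```bash
sed -i 's/s\["opening"\].round(3)/round(s["opening"],3)/' st.py; python3 st.py; python3 - <<'E'
from station import ctrl,optics
from h import *
a=optics.camera("scene");b=optics.camera("side")
A=cv2.resize(a["pixels"][150:260,195:315],None,fx=3.6,fy=3.6,interpolation=cv2.INTER_CUBIC)
B=cv2.resize(b["pixels"][150:300,290:375],None,fx=4,fy=4,interpolation=cv2.INTER_CUBIC)
im=np.zeros((600,800,3),np.uint8);im[:A.shape[0],:A.shape[1]]=A;im[:B.shape[0],440:440+B.shape[1]]=B
cv2.imwrite("pics/z5.png",im[:,:,::-1])
E
python3 st.py
```

```text
19.35 [ 0.5607 -0.2146  0.2036] [-2.5  2.9  8.3] [ 0.604  0.759 -0.089] 0.149 12.000343655236065
19.45 [ 0.5607 -0.2146  0.2037] [-2.5  2.3  8.3] [0.537 0.787 0.026] 0.149 12.00039966031909
```

View pics/z5.png

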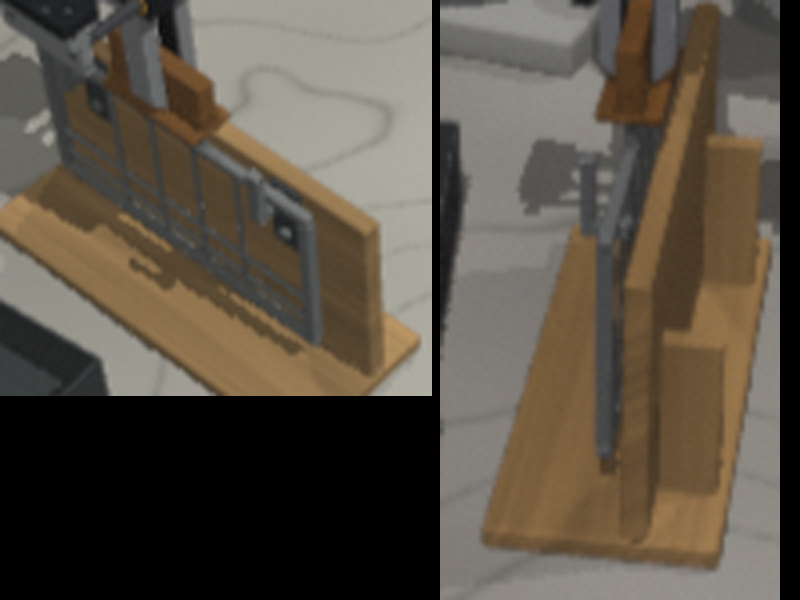

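Both hooks are through the end openings and under the bar. The press reads 8.3 N plus the weight, about 11 N on the hooks, which is more than one end could take without rolling at this grip. I'll hold it briefly, ease off, then release.

Request:
carry_out([
  {"x": 0,"y": 0,"z": 0.003,"rx": 0,"ry": 0,"rz": 0},
  {"x": 0,"y": 0,"z": 0,"rx": 0,"ry": 0,"rz": 0},
  {"x": 0,"y": 0,"z": 0,"rx": 0,"ry": 0,"rz": 0},
  {"x": 0,"y": 0,"z": 0,"rx": 0,"ry": 0,"rz": 0},
  {"x": 0,"y": 0,"z": 0,"rx": 0,"ry": 0,"rz": 0},
  {"x": 0,"y": 0,"z": 0,"rx": 0,"ry": 0,"rz": 0},
  {"x": 0,"y": 0,"z": 0,"rx": 0,"ry": 0,"rz": 0},
  {"x": 0,"y": 0,"z": 0,"rx": 0,"ry": 0,"rz": 0},
])

```text
time_s: 20.25
tool_pos: [0.5607, -0.2146, 0.2036]
tool_rot: [0.69, 0.724, 0.001, 0.0]
force: [-2.4, 3.3, 8.7]
opening: 0.145
grasp_force: 12.0
```

Request:
carry_out([
  {"x": 0,"y": 0,"z": -0.01,"rx": 0,"ry": 0,"rz": 0},
  {"x": 0,"y": 0,"z": -0.01,"rx": 0,"ry": 0,"rz": 0},
  {"x": 0,"y": 0,"z": 0,"rx": 0,"ry": 0,"rz": 0},
  {"x": 0,"y": 0,"z": 0,"rx": 0,"ry": 0,"rz": 0},
])

```text
time_s: 20.65
tool_pos: [0.5607, -0.2146, 0.2037]
tool_rot: [0.69, 0.724, 0.0, -0.0]
force: [-1.7, 3.1, 5.6]
opening: 0.147
grasp_force: 12.0
```

```bash
python3 st.py
```

```text
20.65 [ 0.5607 -0.2146  0.2037] [-1.7  3.1  5.6] [ 0.523  0.491 -0.05 ] 0.147 11.99963609687984
```

Request:
carry_out([
  {"x": 0,"y": 0,"z": -0.01,"rx": 0,"ry": 0,"rz": 0},
  {"x": 0,"y": 0,"z": -0.01,"rx": 0,"ry": 0,"rz": 0},
  {"x": 0,"y": 0,"z": 0,"rx": 0,"ry": 0,"rz": 0},
  {"x": 0,"y": 0,"z": 0,"rx": 0,"ry": 0,"rz": 0},
])

```text
time_s: 21.05
tool_pos: [0.5604, -0.2155, 0.2038]
tool_rot: [0.69, 0.724, -0.0, 0.0]
force: [-1.0, 0.3, -3.0]
opening: 0.147
grasp_force: 12.0
```

Request:
carry_out([
  {"x": 0,"y": 0,"z": 0,"rx": 0,"ry": 0,"rz": 0},
  {"x": 0,"y": 0,"z": 0,"rx": 0,"ry": 0,"rz": 0},
  {"x": 0,"y": 0,"z": 0,"rx": 0,"ry": 0,"rz": 0},
  {"x": 0,"y": 0,"z": 0,"rx": 0,"ry": 0,"rz": 0},
  {"x": 0,"y": 0,"z": 0,"rx": 0,"ry": 0,"rz": 0},
  {"x": 0,"y": 0,"z": 0,"rx": 0,"ry": 0,"rz": 0},
], fingers=0)

```text
time_s: 21.65
tool_pos: [0.5606, -0.2149, 0.2043]
tool_rot: [0.69, 0.724, 0.0, 0.0]
force: [-0.6, -0.6, -0.6]
opening: 0.501
grasp_force: 0.0
```

```bash
python3 st.py
```

```text
21.65 [ 0.5606 -0.2149  0.2043] [-0.6 -0.6 -0.6] [-0.077  0.05   0.019] 0.501 0.0
```

Released cleanly; I'll retreat upward and check.

Request:
carry_out([
  {"x": 0,"y": 0,"z": -0.1,"rx": 0,"ry": 0,"rz": 0},
  {"x": 0,"y": 0,"z": -0.2,"rx": 0,"ry": 0,"rz": 0},
  {"x": 0,"y": 0,"z": -0.3,"rx": 0,"ry": 0,"rz": 0},
  {"x": 0,"y": 0,"z": -0.4,"rx": 0,"ry": 0,"rz": 0},
  {"x": 0,"y": 0,"z": -0.4,"rx": 0,"ry": 0,"rz": 0},
  {"x": 0,"y": 0,"z": -0.4,"rx": 0,"ry": 0,"rz": 0},
  {"x": 0,"y": 0,"z": -0.4,"rx": 0,"ry": 0,"rz": 0},
  {"x": 0,"y": 0,"z": -0.2,"rx": 0,"ry": 0,"rz": 0},
  {"x": 0,"y": 0,"z": 0,"rx": 0,"ry": 0,"rz": 0},
  {"x": 0,"y": 0,"z": 0,"rx": 0,"ry": 0,"rz": 0},
  {"x": 0,"y": 0,"z": 0,"rx": 0,"ry": 0,"rz": 0},
  {"x": 0,"y": 0,"z": 0,"rx": 0,"ry": 0,"rz": 0},
  {"x": 0,"y": 0,"z": 0,"rx": 0,"ry": 0,"rz": 0},
  {"x": 0,"y": 0,"z": 0,"rx": 0,"ry": 0,"rz": 0},
  {"x": 0,"y": 0,"z": 0,"rx": 0,"ry": 0,"rz": 0},
])

```text
time_s: 23.15
tool_pos: [0.5605, -0.215, 0.3241]
tool_rot: [0.69, 0.724, -0.0, -0.0]
force: [-0.0, 0.3, 1.0]
opening: 0.496
grasp_force: 0.0
```

```bash
python3 st.py; python3 - <<'E'
from station import ctrl,optics
from h import *
a=optics.camera("scene");b=optics.camera("side")
A=cv2.resize(a["pixels"][140:260,190:315],None,fx=3.6,fy=3.6,interpolation=cv2.INTER_CUBIC)
B=cv2.resize(b["pixels"][150:300,290:375],None,fx=4,fy=4,interpolation=cv2.INTER_CUBIC)
im=np.zeros((600,800,3),np.uint8);im[:A.shape[0],:A.shape[1]]=A;im[:B.shape[0],455:455+B.shape[1]]=B
cv2.imwrite("pics/z6.png",im[:,:,::-1])
a2=optics.camera("scene");print(np.abs(a2["pixels"].astype(int)-a["pixels"])[140:260,190:315].mean())
E
```

```text
23.15 [ 0.5605 -0.215   0.3241] [-0.   0.3  1. ] [-0.106  0.105 -0.054] 0.496 0.0
0.8096888888888889
```

View pics/z6.png

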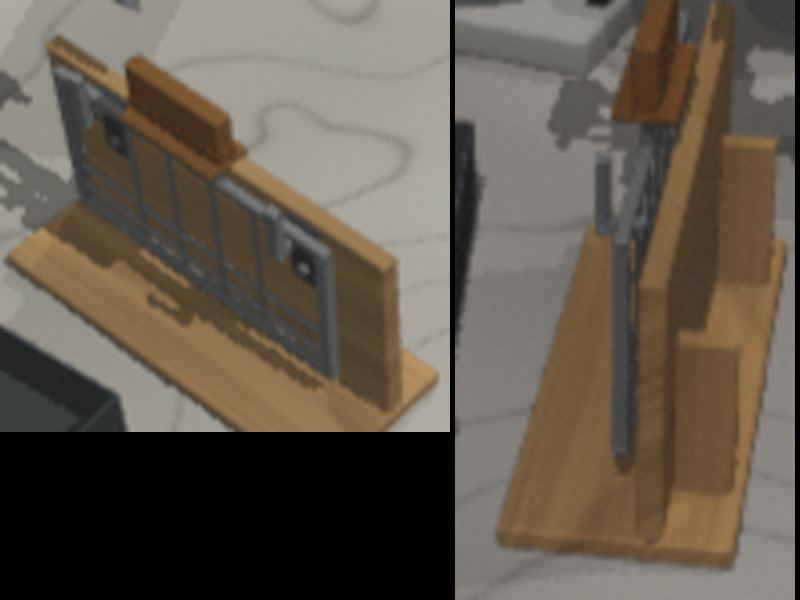

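The rack hangs level behind both hook tips, at (85,95) and (278,225) in the left crop. It is still, and the gripper is well clear.

```bash
python3 -c "
from station import workorder
print(workorder.sign_off())"
```

```text
the job is handed in; nothing more can be done
None
```

The steel rack hangs still on both hooks, pressed down with about 8.7 N (roughly 11 N with its own weight) and then released; the job was handed in at about 23 s, and nothing else on the worktop was touched.

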